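# Snap a new fuse into the blower's fuse box and latch its cover

### The arm

A 7-joint arm with a two-finger parallel gripper is mounted at the origin on the work surface. World frame = base frame: x ahead of the robot, y to its left, z up, the work surface at z = 0. Lengths are in m, angles in rad, forces in N, time in s.
With the tool pointing down it reaches from about 0.425 to 0.825 m from the base axis. Payload 3.6 kg.
Tool frame: the origin (TCP) lies where the fingers leave the gripper's body, on its centre line; the fingertips stand 73 mm ahead of it and the grasp point (between the pads) lies 54 mm ahead of it; x points along the fingers, y is the direction in which the jaws open and shut, and the axes are right-handed (so a half turn about x gives the same grasp; the last joint's range is limited). The gripper opens to 85 mm and grips with 20 to 120 N. Pads are 22 mm wide; open, the fingers measure 114 mm over their backs; the gripper's body (76 mm by 85 mm) begins 54 mm behind the grasp point. The pads swing forward as they close: fully open they stand 13 mm farther back than shut.
Start: joints at [-1.262, 0.615, -0.013, 1.423, 0.008, 1.103, -0.04], TCP at [0.214, 0.614, 0.304] pointing down, gripper open.
Joint ranges: [-3.12, 3.12], [-0.3, 2.06], [-1.34, 1.32], [0.26, 2.42], [-1.36, 4.5], [0.01, 1.98], [-2.84, 2.84]. Speed limits (rad/s): [2.79, 2.79, 3.14, 3.14, 3.14, 3.14, 3.14].

### API

Orientations are given as a unit quaternion [x, y, z, w].
In Python, from station import arm, snapshot, camera_info, ticket gives the robot as it stands. Calls block until the motion is done:
- arm.movep(position, orientation): joint-space move of the TCP to a pose.
- arm.line_to(position, velocity=0.15, ori=None): straight line of the TCP; ori=None keeps the orientation; velocity is the mean speed in m/s.
- arm.move_j(angles): joint-space move.
- arm.move_gripper(opening, effort=None): opening from 0.0 (shut) to 1.0 (fully open); effort is the grip in N (None keeps the last); returns when the fingers have stopped.
- arm.pause(seconds).
- arm.ik(position, orientation): joint angles nearest the present ones, or None.
- snapshot(name): name is "side" or "top" or "wrist"; returns the picture (420x560x3 uint8, blue, green, red); there is no depth.
- camera_info(name): a dict with "fx", "fy", "cx", "cy" (pixels), "R" (3x3) and "t" (3): a world point X has camera coordinates R X + t; the wrist camera has in their place "T_tool_cam" (4x4, takes a point from camera to tool coordinates, whose origin is the TCP and whose axes are the tool frame's). Camera axes: x right, y down, z forward; pixel columns grow to the right and rows downward; lengths in m; the calibration is good to about 2 mm. A picture is of the moment at which its call begins: read the wrist's pose just before it. camera_info takes no time and is no camera call.
A pose or a line that the arm cannot do raises arm.MotionError and nothing moves.
- ticket.finish_job(): hands the job in, once; it reports no verdict.
Readings, each from a call of its own:
- arm.read_time(): time.
- arm.read_joint_positions(): joint angles.
- arm.read_dq(): joint speeds.
- arm.read_effort(): joint torques, N m.
- arm.read_tool_pos(): TCP position.
- arm.read_eef_rot(): TCP orientation.
- arm.read_ft_force(): force on the tool from outside, world axes, zero at the start.
- arm.read_wrist_torque(): the same for the moment, N m.
- arm.read_opening(): opening from 0.0 (shut) to 1.0 (fully open).
Only numpy, scipy, OpenCV 4.12 (cv2) and the standard library are available. Lean on these libraries where they do the work, as an engineer would, in place of code of your own. Each camera call takes 0.05 s, during which the arm holds its last target. There are 200 camera calls.

### The job

The blower on this bench needs a new fuse: take the good fuse with the white body and green band from the wooden rack (leave the burnt brown one there) and press it down, gently and no further than its click, into the two spring clips of the open fuse box until both ends have snapped home. Then close the hinged cover and press its front edge until the catch snaps over it. Press with a light hand throughout and leave the other things on the bench where they are.

Things in the scene. Friction and masses are not known exactly. Their poses are not given: they have to be found in the camera images.
- fuse: the good cartridge fuse: white ceramic body with a green band round its middle and a brass cap on each end; a smooth cylinder 21 mm in diameter and 76 mm long (caps 16 mm each), about 60 g. Origin at its centre, x along its axis; both ends are alike. It starts lying level in one of the rack's two slots, its axis along the rack's x.
- fuse_end_a (a point): point on the fuse's axis in the middle of one cap, 32 mm from its centre (towards its own -x)
- fuse_end_b (a point): point on the fuse's axis in the middle of the other cap, 32 mm from its centre (towards its own +x)
- blown: the burnt fuse, same size, dark brown body with a black band and copper caps; it lies in the rack's other slot and stays there. Origin and axes as for the good fuse.
- rack: fixed wooden spare-fuse rack, base 94 x 170 x 12 mm, two slots 90 mm apart (at y = +45 and -45 mm) whose fuses lie along the rack's x with their axis 36 mm above the bench. Each fuse is carried only near its ends, by two notched 10 mm boards at x = -30 and +30 mm, their tops 35 mm above the bench; between them (50 mm) the fuse is free down to the base. Origin at the centre of the underside.
- box: fixed grey moulded fuse box: an open tray 150 (x) x 130 (y) x 55 mm high, 4 mm walls and floor, cover hinged on its far (+x) rim, catch at the middle of its near (-x) wall. Origin at the centre of the underside, z up. In its middle, on wooden packing, stands a brown fuse block 104 x 36 mm with two brass spring clips and end stops. A push of over 20 N cracks the fuse, one of over 35 N the box.
- seat (a point): where the middle of a fuse at home would be (its axis along the box's x) if the packing were of middling thickness: 49 mm above the bench, centre of the box. The packing varies and is not measured: true home is up to 9 mm higher or lower; sideways it is true. End stops leave the fuse 6 mm each way along x. Laid on the clips' lips it rests 15 mm above true home.
- near_clip (a point): middle of the near clip, 32 mm from the seat towards the box's -x, at the same nominal height (true to 9 mm only). Clip: two sprung brass jaws, 11 mm wide along x, 30 mm over both. Pushing the fuse in takes about 5 N per clip in the first millimetres; then the force falls, and 3 mm above home the clip pulls it in onto its hard bottom. Let go of earlier, it is pushed out again.
- far_clip (a point): middle of the far clip, 32 mm from the seat towards the box's +x, otherwise as the near clip. 53 mm are free between the clips, and there the block's top is 24 mm below the axis of a fuse at home: hold or press the fuse there. Both ends can go in together (about 10 N) or one after the other.
- cover (a joint): hinge of the cover, rad: 0 = closed on the tray, grows as it opens; it starts standing open at 1.7 to 1.95, a little past upright. The hinge axis lies along the box's y at x = +75 mm, 55 mm above the bench. The hinge is stiff (0.22 N m), so the cover stays where it is left. Cover 150 x 130 x 22 mm, a 4 mm plate with 18 mm skirts, 0.22 kg.
- cover_edge (a point): middle of the cover's front edge, on its outer face: 150 mm from the hinge axis; closed, it is the top of the cover's near edge, 77 mm above the bench, above the catch
- catch (a joint): sprung steel catch on the near wall, m: 0 = at rest, grows as it is pushed outward (up to 9 mm). The cover's front edge meets it at a cover angle of about 0.09 rad; there it takes 6 to 9 N on the cover's front edge to push it aside, and then it snaps back over the cover's lip and holds it shut. Catch and lip reach about 20 mm out from the near wall, 40 mm wide; catch top 72 mm above the bench.
- screwdriver: loose screwdriver with a yellow handle, 200 mm long, lying on the bench; origin at its middle, x along it
- hammer: loose hammer, 280 mm long, wooden handle; origin at its middle, x along it
- file: loose flat file, 350 mm long, wooden handle; origin near its middle, x along it
- offcut: loose wood offcut 120 x 75 x 35 mm; origin at the centre of its underside
- meter: loose yellow hand-held meter 85 x 160 x 48 mm; origin at the centre of its underside
- tin: loose open aluminium tin, 72 mm in diameter, 55 mm high; origin at the centre of its underside
Things that resemble listed ones, but are neither listed nor needed, are in the scene too. What is shaped like the fuse but pink, purple or red is not meant.

How it is judged:
On the way, in this order (a step that is already met when the one before it is completed fails the run):
1. the good fuse is home in both clips of the box and let go, while the cover is still open (contact force between fuse and box above 15 N and z of fuse_end_a in the frame of box between 0.037 and 0.061 m and y of fuse_end_a in the frame of box between -0.005 and 0.005 m and z of fuse_end_b in the frame of box between 0.037 and 0.061 m and y of fuse_end_b in the frame of box between -0.005 and 0.005 m and x of fuse in the frame of box between -0.007 and 0.007 m and value of joint cover above 0.3 rad and contact force between fuse and the fingers below 0.1 N), for 0.3 s.
2. the cover is closed and the catch has snapped over it (value of joint cover below 0.03 rad and value of joint catch below 0.0015 m), for 0.3 s.
At the end, for the whole second after the job is handed in: the good fuse lies at rest, home in both clips and gripped by them (over 15 N in all; caps' middles 37 to 61 mm above the box's underside, within 5 mm of its centre line, fuse's centre within 7 mm of its middle); the cover is shut (under 0.03 rad), the catch back over it (within 1.5 mm of rest) (all of step 2 and contact force between fuse and box above 15 N and z of fuse_end_a in the frame of box between 0.037 and 0.061 m and y of fuse_end_a in the frame of box between -0.005 and 0.005 m and z of fuse_end_b in the frame of box between 0.037 and 0.061 m and y of fuse_end_b in the frame of box between -0.005 and 0.005 m and x of fuse in the frame of box between -0.007 and 0.007 m and linear speed of fuse below 0.02 m/s); the robot touches nothing.
It fails at once if the fuse is pushed into the clips with more than about 20 N (50 N summed over all its contacts in the clips, whose own grip makes up about 23 N of it) (contact force between fuse and box above 50 N).
It fails at once if the robot pushes on the box or its cover with more than 35 N (contact force between box and the fingers above 35 N or contact force between box and the arm above 35 N).
It fails at once if the blown fuse is moved more than 30 mm (distance of blown from where it was at the start of the episode above 0.03 m).
It fails at once if a tool, the offcut, the meter or the tin is moved more than 30 mm (distance of any of screwdriver, hammer, file, offcut, meter, tin from where it was at the start of the episode above 0.03 m).
It also fails if it takes over 72 s, if anything falls off the work surface, if the arm or the gripper's body presses on something with over 40 N, if the wrist force passes 120 N, or if a joint passes its speed limit or range.

## Working session

There is one attempt and no reset: what is moved stays moved. The work goes in short steps, each a Python script; the robot and the scene stay as the last script left them, time stands still between calls to the robot, and variables do not carry over. Pictures are saved under pics/ and viewed, about 8 in all and at most 12, crops included, and the job is handed in when it is done.

```bash
ls; mkdir -p pics
python3 - <<'E'
from station import arm,snapshot,camera_info
import cv2
for n in ("side","top"):
    cv2.imwrite(f"pics/{n}0.png",snapshot(n)); c=camera_info(n); print(n,c)
print(camera_info("wrist"))
print(arm.read_time(),arm.read_tool_pos(),arm.read_eef_rot(),arm.read_ft_force())
E
```

```text
pics
side {'fx': 536.618914959042, 'fy': 536.618914959042, 'cx': 283.5324725897876, 'cy': 220.69576230290676, 'R': array([[ 0.99632392, -0.08437965,  0.01478949],
       [-0.03170984, -0.52363717, -0.85135104],
       [ 0.07958103,  0.84775243, -0.5243879 ]]), 't': array([-0.56017186,  0.08134006,  1.67788183])}
top {'fx': 546.8373292830192, 'fy': 546.8373292830192, 'cx': 278.51365702664424, 'cy': 208.56715349150033, 'R': array([[ 0.01435262, -0.99980166, -0.01380713],
       [-0.980752  , -0.01138727, -0.19492523],
       [ 0.19472934,  0.01633906, -0.98072092]]), 't': array([0.00874321, 0.59965308, 1.50631496])}
{'fx': 362.8792059583211, 'fy': 362.8792059583211, 'cx': 283.91324060191283, 'cy': 203.3176990852476, 'T_tool_cam': array([[-5.38493480e-04, -3.07966206e-01,  9.51397144e-01,
        -6.99851957e-02],
       [ 9.99999853e-01, -1.02672749e-04,  5.32767695e-04,
        -7.61486868e-04],
       [-6.63918858e-05,  9.51397291e-01,  3.07966216e-01,
        -7.74023733e-02],
       [ 0.00000000e+00,  0.00000000e+00,  0.00000000e+00,
         1.00000000e+00]])}
0.1 [0.21401557 0.61320826 0.3028224 ] [ 0.11732146  0.69728853 -0.11896254  0.6970454 ] [-0.64371802  0.04882335  0.17356545]
```

View pics/side0.png

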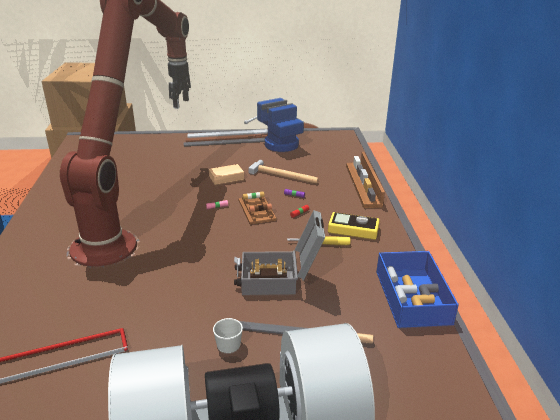

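View pics/top0.png

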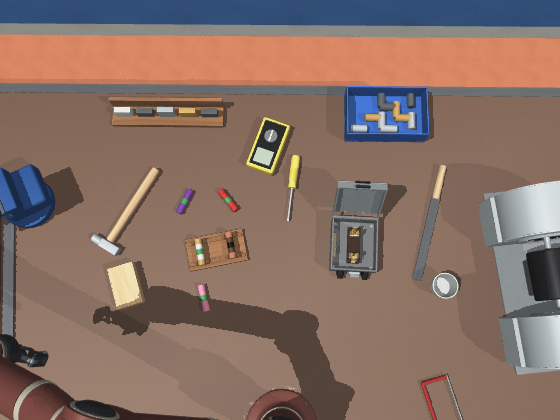

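The side view shows the open box at about (270,270), with the rack behind it at (257,207). In the top view the good fuse is at about (200,252), the blown one at (232,245) and the clips at (355,245). The pink, purple and red decoys lie around the rack. I'll get rough positions from the top view, then take wrist close-ups on the way.

```bash
cat > h.py <<'E'
import numpy as np, cv2
from scipy.spatial.transform import Rotation as Rn
from station import arm, snapshot, camera_info, ticket
def ray(name,uv,z,pose=None):
    c=camera_info(name); uv=np.atleast_2d(uv).astype(float)
    d=np.c_[(uv[:,0]-c['cx'])/c['fx'],(uv[:,1]-c['cy'])/c['fy'],np.ones(len(uv))]
    if name=='wrist':
        p,q=pose; Rw=Rn.from_quat(q).as_matrix(); T=c['T_tool_cam']
        o=Rw@T[:3,3]+p; d=d@(Rw@T[:3,:3]).T
    else: o=-c['R'].T@c['t']; d=d@c['R']
    return o+d*((z-o[2])/d[:,2])[:,None]
def down(yaw):   # tool x down, tool y = world y turned by yaw, camera on robot side
    return Rn.from_matrix(np.c_[[0,0,-1],[-np.sin(yaw),np.cos(yaw),0],[np.cos(yaw),np.sin(yaw),0]]).as_quat()
def wrist(f):
    pose=(np.array(arm.read_tool_pos()),np.array(arm.read_eef_rot())); im=snapshot('wrist'); cv2.imwrite(f'pics/{f}.png',im)
    np.savez(f'pics/{f}.npz',p=pose[0],q=pose[1]); return im,pose
def load(f): d=np.load(f'pics/{f}.npz'); return cv2.imread(f'pics/{f}.png'),(d['p'],d['q'])
def fz(n=3): return np.mean([arm.read_ft_force() for _ in range(n)],0)
E
python3 - <<'E'
from h import *
print('fuse ends',ray('top',[(198,240),(203,264)],.036)); print('blown',ray('top',[(231,234),(234,257)],.036))
print('clips',ray('top',[(356,231),(354,260)],.055)); print('box near rim corners',ray('top',[(331,271),(376,274)],.055))
print('side fuse',ray('side',[(254,196)],.036),'box',ray('side',[(268,268)],.055))
print(Rn.from_quat(arm.read_eef_rot()).as_matrix().round(2))
f=ray('top',[(200,252)],.036)[0]
for p in ([f[0]-.05,f[1],.30],[f[0],f[1],.1]): print(p,arm.ik(p,down(0.15)))
t0=arm.read_time()
arm.movep([f[0]-.04,f[1]-.02,.27],down(0.15)); im,po=wrist('w1'); print(arm.read_time()-t0,po)
E
```

```text
fuse ends [[0.50913207 0.24737922 0.036     ]
 [0.44030186 0.23010442 0.036     ]]
blown [[0.52774283 0.1528103  0.036     ]
 [0.46144898 0.14214408 0.036     ]]
clips [[ 0.53787366 -0.20450514  0.055     ]
 [ 0.45530994 -0.19780179  0.055     ]]
box near rim corners [[ 0.42361271 -0.1330728   0.055     ]
 [ 0.41690786 -0.25872245  0.055     ]]
side fuse [[0.47684975 0.23454555 0.036     ]] box [[ 0.49929256 -0.21756866  0.055     ]]
[[-0.    0.33  0.94]
 [-0.    0.94 -0.33]
 [-1.   -0.    0.  ]]
[np.float64(0.42454843289484573), np.float64(0.24014006742690308), 0.3] [-0.51527322  0.37059798 -0.0609905   1.88398569  0.02846227  0.88783515
  1.1306987 ]
[np.float64(0.4745484328948457), np.float64(0.24014006742690308), 0.1] [-0.44101896  0.72897782 -0.10546008  1.95098197  0.15566879  0.46928934
  1.06192152]
1.7083 (array([0.43446929, 0.22137125, 0.27013307]), array([-0.05323317,  0.70490369,  0.05393691,  0.7052431 ]))
```

View pics/w1.png

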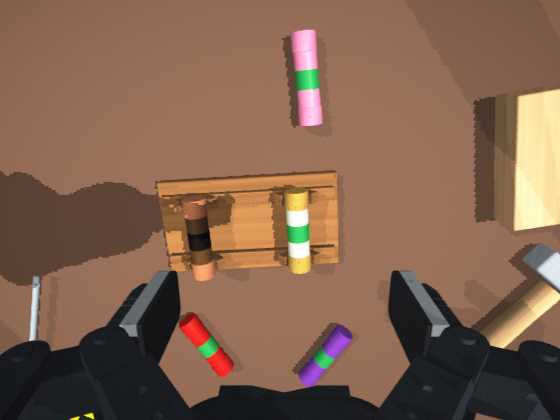

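The wrist view shows the good fuse running from (296,189) to (300,272), with its green band at about (298,231). The blown fuse is at (199,238), running along the same direction.

```bash
cat > m1.py <<'E'
from h import *
im,po=load('w1'); hsv=cv2.cvtColor(im,cv2.COLOR_BGR2HSV)
roi=np.zeros(im.shape[:2],np.uint8); roi[180:280,270:330]=255
g=cv2.inRange(hsv,(40,120,40),(85,255,255))&roi; w=cv2.inRange(hsv,(0,0,150),(180,60,255))&roi; b=cv2.inRange(hsv,(18,120,120),(30,255,255))&roi
def cen(m): y,x=np.nonzero(m); return x.mean(),y.mean(),len(x)
print('g',cen(g),'w',cen(w),'b',cen(b))
y,x=np.nonzero(g|w); print(x.min(),x.max(),y.min(),y.max())
pts=np.array([cen(g)[:2],cen(w)[:2]]); print(ray('wrist',pts,.036,po))
l=cv2.fitLine(np.c_[x,y].astype(np.float32),cv2.DIST_L2,0,.01,.01).ravel(); print(l)
e=ray('wrist',[(296.5,189.5),(300,272)],.036,po); print('ends',e,e.mean(0),np.linalg.norm(e[1]-e[0]),np.arctan2(*(e[1]-e[0])[1::-1]))
e=ray('wrist',[(159,183),(336,173)],.035,po); print('rack near edge yaw',e,np.arctan2(-(e[1]-e[0])[0],(e[1]-e[0])[1]))
e=ray('wrist',[(172,271),(338,262)],.0,po); print('far',np.arctan2(-(e[1]-e[0])[0],(e[1]-e[0])[1]))
E
python3 m1.py
```

```text
g (np.float64(297.6744186046512), np.float64(233.73837209302326), 344) w (np.float64(297.7294303797468), np.float64(232.93354430379748), 632) b (np.float64(297.6438679245283), np.float64(225.51179245283018), 848)
286 309 210 257
[[0.48185394 0.24017494 0.036     ]
 [0.48106974 0.24009604 0.036     ]]
[6.4644605e-02 9.9790835e-01 2.9771005e+02 2.3321721e+02]
ends [[0.44095398 0.23239258 0.036     ]
 [0.51982361 0.24865047 0.036     ]] [0.48038879 0.24052153 0.036     ] 0.08052787296881563 0.2032887656584937
rack near edge yaw [[0.45345433 0.11356725 0.035     ]
 [0.42154331 0.26369415 0.035     ]] 0.20944311457880996
far 0.21149693199119274
```

Run:
```python
from h import *
q=down(0.206); c=[.4805,.2403]
arm.move_gripper(0.4)
arm.movep([*c,.16],q); arm.line_to([*c,.092],.08)
print('f',fz(),arm.read_tool_pos())
arm.move_gripper(0.0,50); print('open',arm.read_opening(),fz())
arm.line_to([*c,.20],.15); print('lift',arm.read_opening(),fz())
arm.movep([.43,-.20,.29],down(-.06)); arm.pause(.2)
im,po=wrist('w2'); print(arm.read_time(),arm.read_opening(),fz(),po)
```

```text
f [ 0.6878512   0.45375709 -0.22814935] [0.48078875 0.24046949 0.09238348]
open 0.22845775275902958 [-0.0810745   0.26475144 -0.08661848]
lift 0.23010190323599974 [ 0.23935314  0.5624382  -0.98874806]
6.95 0.22715027245636898 [-0.34097394 -0.09193324 -0.27113063] (array([ 0.43050317, -0.19903835,  0.28977558]), array([ 0.02060376,  0.70688753, -0.02028388,  0.7067348 ]))
```

View pics/w2.png

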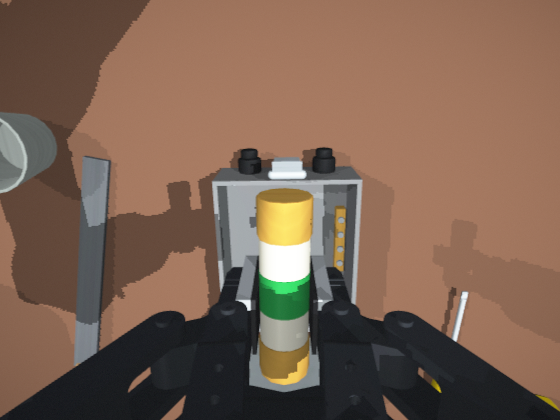

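The fuse is held straight across the jaws. Its band centre is at about (284,296) and its caps end near (285,193) and (284,380). The box's near rim has outer corners at about (214,183) and (360,181), with the catch at (287,170) between them. I'll refine the rim numbers and the offset of the fuse in the hand.

```bash
cat > m2.py <<'E'
from h import *
im,po=load('w2'); hsv=cv2.cvtColor(im,cv2.COLOR_BGR2HSV)
c=camera_info('wrist'); T=c['T_tool_cam']
def tool(uv,x):
    d=np.array([(uv[0]-c['cx'])/c['fx'],(uv[1]-c['cy'])/c['fy'],1.]); d=T[:3,:3]@d; o=T[:3,3]; return o+d*(x-o[0])/d[0]
g=cv2.inRange(hsv,(40,120,40),(85,255,255)); y,x=np.nonzero(g); k=(x>240)&(x<330); x=x[k];y=y[k]; print('band',x.mean(),y.min(),y.max(),x.min(),x.max())
for n,uv in dict(band=(x.mean(),y.mean())).items(): print(n,tool(uv,.056),tool(uv,.047))
for uv in [(285,193),(284,380)]: print('end',tool(uv,.056),tool(uv,.0465))
# rim: edges on gray
gr=cv2.cvtColor(im,cv2.COLOR_BGR2GRAY)
for v in (200,215,230,245): print(v,[ (u,int(gr[v,u])) for u in range(208,228)]); print(v,[ (u,int(gr[v,u])) for u in range(348,366)])
for u in (222,228,350): print(u,[(v,int(gr[v,u])) for v in range(162,190)])
E
python3 m2.py
python3 - <<'E'
from h import *
im,po=load('w2'); e=ray('wrist',[(214,183),(360,181),(222,265),(357,300)],.055,po); print(e)
d=e[1]-e[0]; yaw=np.arctan2(-d[0],d[1]); print('w',np.linalg.norm(d),'yaw',yaw, 'centre',(e[0]+e[1])[:2]/2+.075*np.array([np.cos(yaw),np.sin(yaw)]))
E
```

```text
band 283.8923982869379 270 319 258 310
band [ 0.056      -0.00106024  0.00270046] [ 0.047      -0.00106251 -0.00304018]
end [ 0.056      -0.00066194 -0.04078438] [ 0.0465     -0.00069437 -0.043565  ]
end [ 0.056      -0.00101153  0.04359781] [ 0.0465     -0.0010176   0.03445441]
200 [(208, 81), (209, 80), (210, 82), (211, 81), (212, 81), (213, 154), (214, 188), (215, 188), (216, 190), (217, 165), (218, 117), (219, 93), (220, 92), (221, 92), (222, 90), (223, 93), (224, 92), (225, 92), (226, 91), (227, 126)]
200 [(348, 78), (349, 79), (350, 79), (351, 78), (352, 77), (353, 79), (354, 78), (355, 79), (356, 133), (357, 175), (358, 185), (359, 187), (360, 176), (361, 142), (362, 120), (363, 119), (364, 121), (365, 120)]
215 [(208, 82), (209, 82), (210, 82), (211, 80), (212, 83), (213, 81), (214, 99), (215, 114), (216, 117), (217, 119), (218, 148), (219, 128), (220, 91), (221, 91), (222, 92), (223, 93), (224, 90), (225, 92), (226, 92), (227, 92)]
215 [(348, 78), (349, 78), (350, 79), (351, 78), (352, 78), (353, 79), (354, 77), (355, 113), (356, 165), (357, 184), (358, 184), (359, 184), (36
[... 1468 characters left out ...]
(178, 90), (179, 90), (180, 101), (181, 151), (182, 188), (183, 189), (184, 188), (185, 184), (186, 169), (187, 170), (188, 170), (189, 170)]
350 [(162, 128), (163, 126), (164, 120), (165, 116), (166, 99), (167, 87), (168, 90), (169, 90), (170, 90), (171, 89), (172, 89), (173, 90), (174, 89), (175, 90), (176, 91), (177, 90), (178, 92), (179, 125), (180, 189), (181, 188), (182, 187), (183, 175), (184, 90), (185, 62), (186, 63), (187, 63), (188, 64), (189, 74)]
[[ 0.42939438 -0.26058561  0.055     ]
 [ 0.43493558 -0.13421771  0.055     ]
 [ 0.50849043 -0.26237277  0.055     ]
 [ 0.55350368 -0.13631564  0.055     ]]
w 0.12648932569256244 yaw -0.04382171243931799 centre [ 0.50709298 -0.20068724]
```

Run:
```python
from h import *
im,po=load('w2')
e=ray('wrist',[(211,181.),(362,178.8),(216.5,245),(358.8,245)],.055,po); print(e)
d=e[1]-e[0]; yaw=np.arctan2(-d[0],d[1]); print('w',np.linalg.norm(d),'yaw',yaw,'centre',(e[0]+e[1])[:2]/2+.075*np.array([np.cos(yaw),np.sin(yaw)]))
for a,b in((0,2),(1,3)): d=e[b]-e[a]; print('side yaw',np.arctan2(d[1],d[0]))
# mid line of side walls
m=(e[:2].sum(0)/2,e[2:].sum(0)/2); print(m)
# top view check: hinge-side/near rim with the top camera
t=cv2.imread('pics/top0.png'); cv2.imwrite('pics/topc.png',cv2.resize(t[165:290,310:405],None,fx=6,fy=6,interpolation=cv2.INTER_CUBIC)[:, :570])
```

```text
[[ 0.42746633 -0.26296818  0.055     ]
 [ 0.43307273 -0.13250547  0.055     ]
 [ 0.48790207 -0.26515912  0.055     ]
 [ 0.49547695 -0.13490998  0.055     ]]
w 0.13058311911770148 yaw -0.042946760112510564 centre [ 0.50520037 -0.20095684]
side yaw -0.036236499857569326
side yaw -0.0385122307306586
(array([ 0.43026953, -0.19773682,  0.055     ]), array([ 0.49168951, -0.20003455,  0.055     ]))
```

View pics/topc.png

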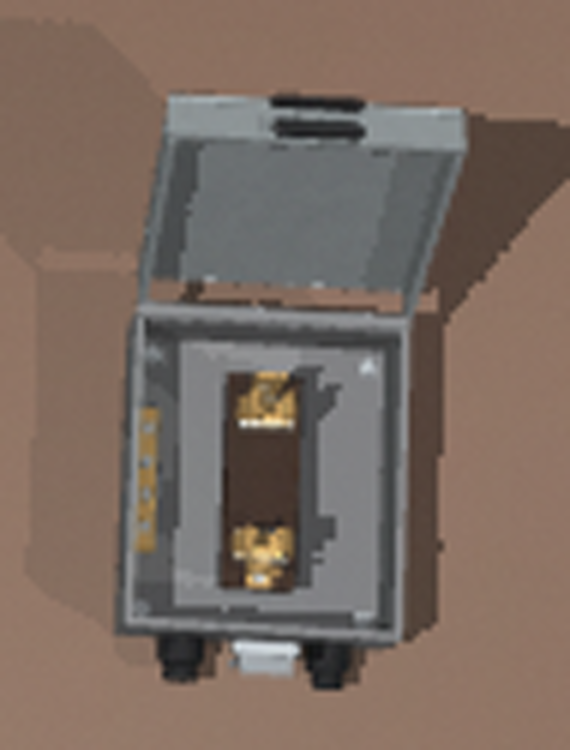

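The top crop shows the rim corners at about (133,310), (410,318), (118,630) and (402,640) at 6× scale. The clips are at (268,402) and (263,555), and the cover leans back.

Run:
```python
from h import *
P=lambda l:[(310+u/6-.4,165+v/6-.4) for u,v in l]
e=ray('top',P([(133,310),(410,318),(118,630),(402,640)]),.055); print(e,e.mean(0))
print('yaw',np.arctan2(*(e[0]-e[2])[1::-1]),np.arctan2(*(e[1]-e[3])[1::-1]))
for z in (.045,.06): print(z,ray('top',P([(268,402),(263,555)]),z))
# candidates reach
for yaw in (-.04,):
  for z in (.2,.11): print(arm.ik([.503,-.2,z],down(yaw)))
```

```text
[[ 0.57962933 -0.13593701  0.055     ]
 [ 0.5773146  -0.26748179  0.055     ]
 [ 0.42746319 -0.12823527  0.055     ]
 [ 0.42455286 -0.26055277  0.055     ]] [ 0.50224    -0.19805171  0.055     ]
yaw -0.0505708863429805 -0.04532730103644791
0.045 [[ 0.53765794 -0.20080551  0.045     ]
 [ 0.46455878 -0.19752836  0.045     ]]
0.06 [[ 0.53530528 -0.19894887  0.06      ]
 [ 0.46291385 -0.19570345  0.06      ]]
[ 0.32838261  0.57628744  0.01469289  1.86117115 -0.01236606  0.70422111
  1.88092364]
[ 0.33080336  0.71845556  0.01124926  1.92254748 -0.01542591  0.50067107
  1.88360134]
```

```bash
cat > ins.py <<'E'
from h import *
import sys
x,y,z0,z1,lim=map(float,sys.argv[1:6]); yaw=-.044; q=down(yaw)
if z0>.13: arm.movep([x,y,.19],q); arm.line_to([x,y,z0],.1)
arm.pause(.2); f0=fz(5); print('t',arm.read_time(),'f0',f0.round(2))
z=z0; pk=0; mn=99
while z>z1:
    z-=.001; arm.line_to([x,y,z],.03); arm.pause(.03); f=fz()-f0; p=arm.read_tool_pos()
    print(f"{z:.4f} {p[2]:.4f}",f.round(1),arm.read_wrist_torque().round(2) if abs(f[2])>2 else '')
    if abs(f[2])>lim or np.hypot(f[0],f[1])>6: print('LIMIT'); break
    pk=max(pk,f[2])
    if pk>6 and f[2]<pk-3: mn=min(mn,f[2])
    if mn<99 and f[2]>mn+3: print('BOTTOM'); break
print('t',arm.read_time(),arm.read_opening())
E
python3 ins.py .505 -.1995 .135 .112 13
```

```text
t 8.4167 f0 [-0.56  0.   -1.33]
0.1340 0.1340 [ 0.3 -1.   0.4] 
0.1330 0.1329 [ 0.6 -0.1  1.5] 
0.1320 0.1319 [ 0.4 -0.7  1.1] 
0.1310 0.1310 [1.  0.6 1.5] 
0.1300 0.1300 [ 0.3 -0.2  1. ] 
0.1290 0.1290 [ 0.3  0.1 -0.1] 
0.1280 0.1280 [0.9 0.6 0.7] 
0.1270 0.1270 [0.2 0.3 0.8] 
0.1260 0.1263 [ 0.9 -0.9  3.7] [-0.12  0.07  0.02]
0.1250 0.1259 [ 1.3 -0.1  7.1] [-0.07  0.03  0.06]
0.1240 0.1252 [ 1.  -0.9  8.4] [-0.05  0.   -0.  ]
0.1230 0.1243 [0.6 0.4 9.1] [-0.04 -0.01 -0.05]
0.1220 0.1232 [ 1.3 -0.8  8.5] [-0.    0.02  0.05]
0.1210 0.1220 [ 0.5 -0.   6.8] [-0.07 -0.1  -0.01]
0.1200 0.1208 [ 1.3 -0.5  7. ] [-0.02 -0.09  0.02]
0.1190 0.1193 [ 1.4 -0.5  5.9] [-0.12 -0.06 -0.01]
0.1180 0.1176 [ 0.5 -1.2  3. ] [-0.17 -0.02  0.04]
0.1170 0.1165 [-0.4 -1.3  1.8] 
0.1160 0.1157 [-0.1 -1.3  0.2] 
0.1150 0.1147 [ 0.2 -1.2 -0.9] 
0.1140 0.1137 [ 1.  -0.4 -2. ] 
0.1130 0.1127 [ 0.4 -0.2 -3.4] [-0.21  0.01 -0.05]
0.1120 0.1119 [ 0.5 -1.5 -3.6] [-0.35  0.06  0.02]
t 14.9333 0.22578018097166497
```

Contact came at TCP z ≈ 0.1265. The force peaked at 9 N and then turned into a pull near 0.112, as it should when the clips take the fuse. I'll release, back off and look.

Run:
```python
from h import *
arm.move_gripper(0.42); arm.pause(.1); print(fz())
p=arm.read_tool_pos(); arm.line_to([p[0],p[1],.19],.15)
arm.movep([.44,-.1965,.25],down(-.044)); arm.pause(.1); im,po=wrist('w3'); print(arm.read_time())
s=snapshot('side'); cv2.imwrite('pics/s3.png',s)
v=np.hstack([cv2.resize(im,(440,330)),cv2.resize(s[200:305,225:345],(360,315))[:, :]]) if 0 else im
c=cv2.resize(s[205:300,225:335],(330,285),interpolation=cv2.INTER_CUBIC)
out=np.zeros((420,560+240,3),np.uint8); out[:,:560]=im; out[:207,560:]=cv2.resize(c,(240,207)); cv2.imwrite('pics/v3.png',out)
```

```text
[-0.20430959  0.37954079 -0.63817145]
16.6083
```

View pics/v3.png

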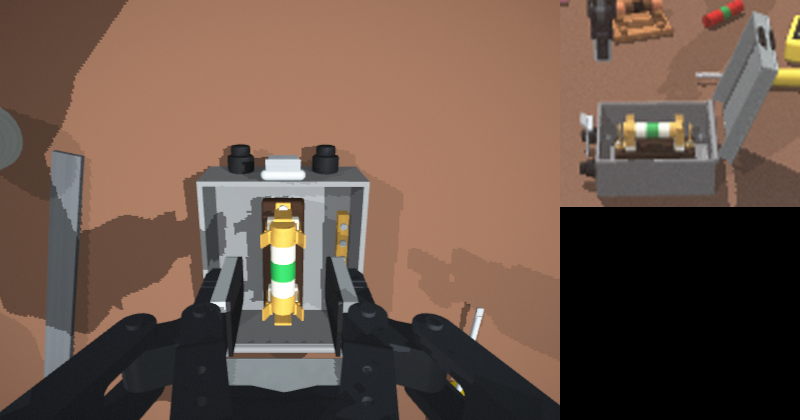

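The fuse now lies level between both clips. It is centred at about (283,272), and the side inset agrees. A light touch from above with shut fingers will check that it is right down.

```bash
cat > touch.py <<'E'
from h import *
B=np.array([.5037,-.1995]); yaw=-.044; ax=np.array([np.cos(yaw),np.sin(yaw)]); q=down(yaw)
arm.move_gripper(0.0,30)
for s in (-.012,.012):
    p=B+s*ax; arm.movep([*p,.155],q); arm.line_to([*p,.143],.08); arm.pause(.1); f0=fz(5); z=.143
    while z>.129:
        z-=.001; arm.line_to([*p,z],.04); f=fz()-f0
        if f[2]>3: break
    print(s,z,arm.read_tool_pos()[2],f.round(1),arm.read_time()); arm.line_to([*p,.155],.1)
E
python3 touch.py
```

```text
-0.012 0.13799999999999998 0.1383422266030217 [-0.7  0.1  3.3] 19.25
0.012 0.13699999999999998 0.13798140639632442 [0.  0.3 5.8] 21.7167
```

Both sides read the same top height (TCP 0.138), which matches home at 15 mm below lip contact, and the fuse is level. Next is the cover.

```bash
cat > cover.py <<'E'
from h import *
B=np.array([.5037,-.1995]); yaw=-.044; ax=np.array([np.cos(yaw),np.sin(yaw)]); q=down(yaw)
def tcp(bx,z): return [*(B+bx*ax),z+.073]
def tip(th,r,h=.022): return .075-r*np.cos(th)+h*np.sin(th)+.011, .055+r*np.sin(th)+h*np.cos(th)
p=arm.read_tool_pos(); arm.line_to([p[0],p[1],.33],.25)
arm.movep(tcp(.182,.26),q); arm.line_to(tcp(.182,.175),.15); arm.pause(.1); f0=fz(5); print(arm.read_time(),f0.round(2))
for th in np.arange(2.0,.2,-.1):
    arm.line_to(tcp(*tip(th,.137)),.12); f=fz(2)-f0; print(round(th,2),f.round(1),end=' ')
    if np.linalg.norm(f)>15: print('LIMIT'); break
print(arm.read_time(),arm.read_tool_pos()); cv2.imwrite('pics/s4.png',snapshot('side')[150:320,190:400].repeat(3,0).repeat(3,1))
E
python3 cover.py
```

```text
24.4333 [ 0.59  0.48 -0.29]
2.0 [-0.4 -1.2  0.8] 1.9 [-0.8 -0.3 -0.1] 1.8 [-1.  -1.   0.4] 1.7 [-0.4 -1.   0.4] 1.6 [-0.8  0.5  0. ] 1.5 [-0.5  0.2  0.3] 1.4 [ 0.4 -0.9  0.7] 1.3 [-0.6  0.8  0.1] 1.2 [-0.3 -0.5  1.4] 1.1 [0.2 0.  0.1] 1.0 [-0.1 -0.3  0.3] 0.9 [-0.8 -0.3  0.3] 0.8 [-0.2 -1.7 -0.7] 0.7 [-0.4 -0.4 -0. ] 0.6 [-0.9 -1.   0.3] 0.5 [-1.   0.3  0.4] 0.4 [-0.1 -0.8 -0.2] 0.3 [ 0.5 -0.5 -0.7] 29.2833 [ 0.465415   -0.19779589  0.18959273]
```

View pics/s4.png

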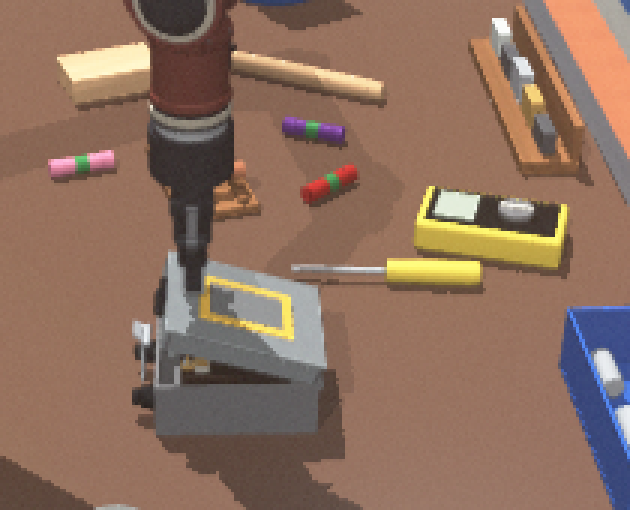

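The cover has followed the fingertips to about 0.3 rad, and the fingers bear near its front edge. I'll continue down and press until the catch snaps.

```bash
cat > press.py <<'E'
from h import *
B=np.array([.5037,-.1995]); yaw=-.044; ax=np.array([np.cos(yaw),np.sin(yaw)])
def tcp(bx,z): return [*(B+bx*ax),z+.073]
def tip(th,r,h=.022): return .075-r*np.cos(th)+h*np.sin(th)+.011, .055+r*np.sin(th)+h*np.cos(th)
f0=fz(5)
for th in (.24,.18,.14): arm.line_to(tcp(*tip(th,.137)),.08); print(th,(fz()-f0).round(1))
x,z=tip(.14,.137); pk=0
while z>.070:
    z-=.001; arm.line_to(tcp(x,z),.03); arm.pause(.03); f=fz()-f0; print(f"{z+.073:.4f} {arm.read_tool_pos()[2]:.4f}",f.round(1))
    pk=max(pk,f[2])
    if f[2]>17 or (z<.0755 and f[2]>12): print('stop'); break
print('peak',pk,arm.read_time())
E
python3 press.py
```

```text
0.24 [-0.2 -0.6 -0.3]
0.18 [0.2 0.2 0.4]
0.14 [ 0.6  0.7 -0.1]
0.1679 0.1679 [-0.  -0.4 -1.1]
0.1669 0.1669 [0.3 0.8 0.2]
0.1659 0.1659 [ 0.6  0.3 -0.4]
0.1649 0.1648 [-0.   0.8 -0.3]
0.1639 0.1638 [-1.4  0.2  0.7]
0.1629 0.1628 [-1.2 -0.8  0.7]
0.1619 0.1619 [-0.5  0.5 -0.7]
0.1609 0.1612 [-1.2  1.   4.3]
0.1599 0.1606 [-2.6  0.8  7.7]
0.1589 0.1598 [-3.5  0.8 10.4]
0.1579 0.1588 [-3.6  0.8 11.1]
0.1569 0.1577 [-3.4  0.4  9.5]
0.1559 0.1565 [-3.5  0.3  9.2]
0.1549 0.1551 [-3.9  0.8  6.2]
0.1539 0.1537 [-0.3  0.5  0.4]
0.1529 0.1528 [-0.4  0.1 -0.2]
0.1519 0.1518 [-0.6  0.2  0.2]
0.1509 0.1509 [-0.9 -0.5  0.9]
0.1499 0.1499 [-0.5 -0.2 -0.2]
0.1489 0.1496 [-1.5  1.5  5.2]
0.1479 0.1495 [-3.4  0.7 12.3]
stop
peak 12.272288629470207 36.0333
```

The force peaked at 11 N, dropped at the snap, then met the hard stop at 0.1495, which is the cover's closed height. I'll retreat and look before handing in.

Run:
```python
from h import *
p=arm.read_tool_pos(); arm.line_to([p[0],p[1],.21],.12); arm.movep([.43,-.10,.35],down(-.044)); arm.pause(.3)
s=snapshot('side'); t=snapshot('top')
o=np.hstack([cv2.resize(s[225:305,225:325],(500,400),interpolation=cv2.INTER_CUBIC),cv2.resize(t[165:285,310:400],(300,400))]); cv2.imwrite('pics/v5.png',o); print(arm.read_time())
```

```text
37.825
```

View pics/v5.png

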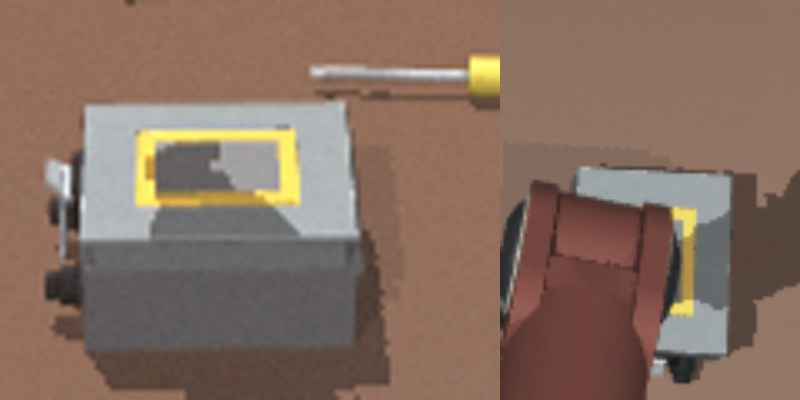

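The cover lies flat on the tray, the catch stands upright at its near edge (about (60,190) in the crop), and the arm is clear. Handing in.

```bash
python3 -c "
from station import ticket; print(ticket.finish_job())"
```

```text
the job is handed in; nothing more can be done
None
```

The good fuse is pressed into both clips, the cover is shut with the catch snapped over it, and the job was handed in at about 38 s; it reports no verdict.

- **Fuse:** It went in with a 9 N peak, then the clips pulled it home. Light touches 12 mm either side of its centre, after letting go, read heights within 0.4 mm (TCP 0.138 m). That fits home 15 mm below first contact, and the wrist picture showed it level in both clips.
- **Cover:** The catch gave way at 11 N against the expected 6 to 9 N. The force then fell to zero, and the cover met its stop at the closed height. I stopped pressing at 12 N. The last picture shows the cover flat, the catch upright and the robot clear.
- **Measurement disagreement:** The wrist and top cameras differed by about 3 mm on the box centre, so I used the mean, and it fitted.
- **Not checked:** I did not measure the catch's position directly, and I did not measure whether the other bench items had moved. The robot did not touch them on purpose.

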